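# Show the alternator's output stud

### The job

A customer at the used-parts counter wants to see the output stud of the alternator. Gently flip the red hinged terminal cap right over with a fingertip so that it stays folded back, then point straight down at the tip of the bare stud from just above it, without touching the stud, keep pointing for two seconds, and finish still pointing there. Do not pinch the cap, do not pick up or shift the alternator, and leave the other parts on the counter alone.

Things in the scene. Friction and masses are not known exactly. Their poses are not given: they have to be found in the camera images.
- alternator: Used car alternator, 5.2 kg, loose, lying on four lugs; origin under its middle at counter height, z up. Level shaft along its x at 78 mm height, pulley at -x; 178 mm long (x -97 to +81), 132 mm diameter, 176 mm over the lugs (y). At x +34, y 0 a black terminal block (36 x 42 mm, top 156 mm above the counter) carries stud and red cap; all else on it is below 146 mm.
- stud_tip (a point): Centre of the top end of the upright brass output stud, 8 mm thick, with a 16 mm hex nut at its foot; 20 mm above the block, 176 mm above the counter. Hidden under the red cap until that is opened. Point at it with the tool straight down, fingertips 5 to 40 mm above this point and centred over it within about 10 mm; closed fingers are best, open ones could meet the folded cap.
- cap (a joint): Angle of the red cap (rad): 0 shut, 2.3 its stop, beyond 1.6 counts as folded back; starts at 0 to 0.25. Very light hinge (20 g cap): it stays where left up to about 1.1; from 1.3 on it falls back by itself. It turns about the alternator's x: the front wall, on the alternator's -y side, swings up and over to +y. Thin plastic: not to be pinched, nor pressed with over 25 N.
- cap_hinge (a point): Middle of the cap's hinge line, along the alternator's x, on the +y side of the stud: 14 mm from its axis, level with the block's top, 20 mm below the stud's tip. Stays put as the cap turns. To open, push the thumb tab towards +y, best going up and over with it along the arc about this line; pushed level low on the front wall the cap binds, as that wall must rise.
- cap_tab (a point): Middle of the thumb tab's front face; turns with the cap. Shut, it is 28 mm to the alternator's -y from the hinge and 40 mm above it. The cap is a red hood open below: 30 mm wide (alternator's x), 28 mm from hinge to front wall, 36 mm high, walls 2.5 mm; the tab, 20 mm wide, continues the front wall upwards to 49 mm above the hinge.
- starter: A starter motor (3.6 kg, loose), 200 mm long, 130 mm wide over its flange, 131 mm high; origin under it at counter height, level shaft along its x, aluminium nose at -x. To be left alone.
- carton: A small closed cardboard parts box, 60 x 80 x 55 mm (x, y, z); origin at the centre of its underside. To be left alone.
- pulley: A spare ribbed belt pulley lying flat, 62 mm diameter, 28 mm high; origin at the centre of its underside. To be left alone.
- screwdriver: A screwdriver with a yellow handle, 200 mm long along its x; lying on the counter. To be left alone.

How it is judged:
By the outcome, as a careful person would: the job done as asked, in the order asked, and still so for the second after the job is handed in, with the robot touching nothing.
It also fails if it takes over 45 s, if anything falls off the work surface, if the arm or the gripper's body presses on something with over 40 N, if the wrist force passes 120 N, or if a joint passes its speed limit or range.

### The arm

A 7-joint arm with a two-finger parallel gripper is mounted at the origin on the work surface. World frame = base frame: x ahead of the robot, y to its left, z up, the work surface at z = 0. Lengths are in m, angles in rad, forces in N, time in s.
With the tool pointing down it reaches from about 0.4 to 0.85 m from the base axis. Payload 4.5 kg.
Tool frame: the origin (TCP) lies between the finger pads, 19 mm behind the fingertips; this is the grasp point; z points along the fingers, y is the line along which they close (so a half turn about z gives the same grasp; the last joint's range is limited). The gripper opens to 88 mm and grips with 3 to 60 N. Pads are 18 mm wide; open, the fingers measure 123 mm over their backs; the gripper's body (75 mm by 187 mm) begins 45 mm behind the grasp point.
Start: joints at [1.286, 0.689, -0.195, 1.565, 0.157, 0.902, -0.215], TCP at [0.196, -0.594, 0.257] pointing down, gripper open.
Joint ranges: [-3.01, 3.01], [-0.46, 2.08], [-1.47, 1.51], [0.13, 2.56], [-1, 4.14], [0.04, 2.09], [-2.66, 2.66]. Speed limits (rad/s): [2.57, 2.57, 3.14, 3.14, 3.14, 3.14, 3.14].

### API

Orientations are given as a unit quaternion [x, y, z, w].
In Python, from plant import * gives the robot as it stands. The module is installed in compiled form; this text tells all that it offers.
- The arm moves only by the shell command python3 -m jog 'ROWS' [OPENING] [FORCE]. ROWS is JSON, a list that holds one entry, the list of rows, each a list of 6 numbers: the shift along the tool's x, y, z in m, then the turn, a rotation vector about the tool's x, y, z in rad. In form: [[[dx, dy, dz, ax, ay, az], ...]]. A call has 1 to 12 rows; each row shifts and turns the commanded pose from where the row before left it, along the tool's axes as they then stand; what a row does not reach is not made up. A row lasts 1/8 s, in which the tool goes at most 62.5 mm and 10.7 degrees, less where a joint would pass 70% of its speed; a pose out of reach is approached as far as the arm can. A call with a gripper value outside its range is refused whole. OPENING is the finger opening in m, from 0 to 0.0881, set as the call begins (- or left out, the last holds). The fingers move at their own pace and stop on an object; FORCE is the grip in N (left out, the last holds). Time passes only in rows, so rows that do not move let the fingers close. It gives the time, the measured TCP pose, the force, the opening and the grip force at its end, in the units of the state.
- get_state(): the state, without advancing time (a new reading comes with each control period).
- snapshot(name): name is "side" or "top" or "wrist"; returns a dict with "frame" (420x560x3 uint8, red, green, blue), "mtx" (3x3 intrinsics, pixels), "xyz" and "orientation" of the camera in the world; the wrist camera has in their place "mount" (4x4, takes a point from camera to tool coordinates, whose origin is the TCP and whose axes are the flange's). Camera axes: x right, y down, z forward; pixel columns grow to the right and rows downward; lengths in m; the calibration is good to about 2 mm. A picture is of the moment at which its call begins: read the wrist's pose just before it. There is no depth.
- finish_job(): hands the job in; it is judged then, once.
The state is a dict: "clock": time; "q": joint angles; "qd": joint speeds; "joint_torque": joint torques, N m; "tool_pos": TCP position; "eef_rot": TCP orientation; "contact_force": force on the tool from outside, world axes, zero at the start; "moment": the same for the moment, N m; "opening": opening from 0.0 (shut) to 1.0 (fully open); "finger_force": force on a finger pad.
Only numpy, scipy, OpenCV 4.12 (cv2) and the standard library are available. Lean on these libraries where they do the work, as an engineer would, in place of code of your own. Each camera call takes 0.05 s, during which the arm holds its last target. There are 200 camera calls.

## Working session

There is one attempt and no reset: what is moved stays moved. The work goes in short steps, Python scripts to look and compute and a shell command to move; the robot and the scene stay as the last step left them, time stands still between calls to the robot, and variables do not carry over. Pictures are saved under pics/ and viewed, at most 10 in all, crops included, and the job is handed in when it is done.

```bash
mkdir -p pics; python3 - <<'E'
from plant import *
import cv2,numpy as np,pickle
s=get_state();print(s['tool_pos'],s['eef_rot'],s['clock'],s['opening'])
for n in ['top','side']:
    d=snapshot(n);pickle.dump(d,open(n+'.pkl','wb'));cv2.imwrite(f'pics/{n}0.png',cv2.cvtColor(d['frame'],4));print(n,d['mtx'],d['xyz'],d['orientation'])
E
```

```text
[ 0.19562944 -0.59295956  0.25661135] [ 9.87317255e-01  1.58756987e-01 -2.26974808e-04 -8.98028712e-04] 0.0 1.0013834883916322
top [[477.95530765   0.         280.88696242]
 [  0.         477.95530765 207.7068245 ]
 [  0.           0.           1.        ]] [ 0.48628939 -0.01173242  1.12083461] [-0.69559042  0.71402915 -0.05013522  0.06166692]
side [[420.21486233   0.         274.72008909]
 [  0.         420.21486233 217.46990001]
 [  0.           0.           1.        ]] [ 0.43315755 -0.75974972  0.70177775] [ 0.88441519 -0.10489514  0.0615882  -0.45057039]
```

View pics/top0.png

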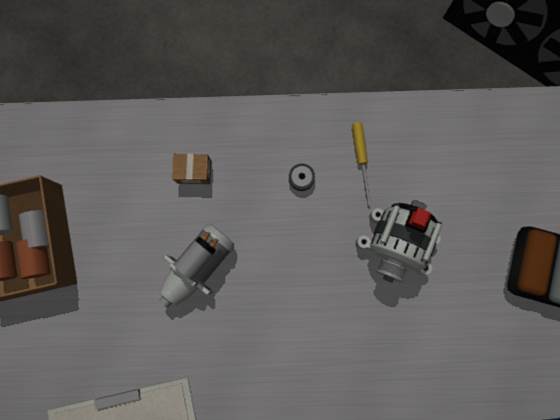

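View pics/side0.png

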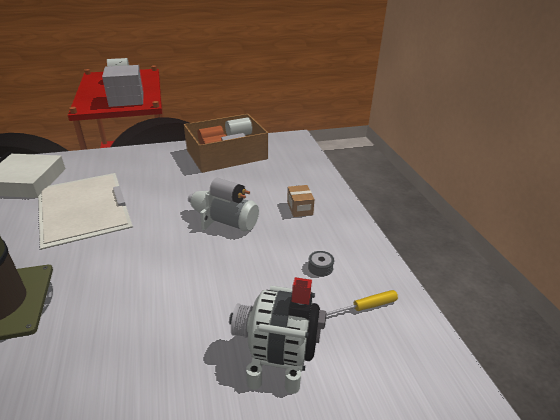

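The top view shows the alternator near (405,237), with its pulley at (391,270) and the red cap at (420,217). In the side view the cap is at (302,290). Next I'll enlarge both.

```bash
python3 - <<'E'
import cv2,numpy as np,pickle
a=pickle.load(open('top.pkl','rb'))['frame'][190:290,355:450];b=pickle.load(open('side.pkl','rb'))['frame'][270:390,220:340]
A=cv2.resize(a,(380,400),interpolation=2);B=cv2.resize(b,(400,400),interpolation=2)
cv2.imwrite('pics/crop.png',cv2.cvtColor(np.hstack([A,B]),4))
E
```

```text
(no output)
```

View pics/crop.png

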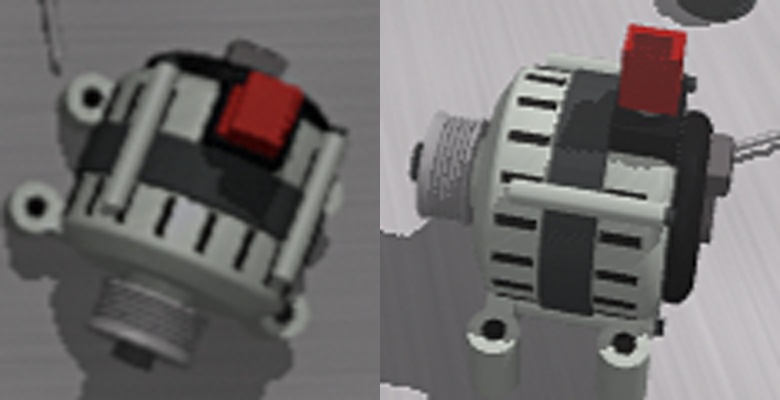

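Left is the top crop (4x, offset 355,190). The lug holes are at (92,98), (37,207) and (285,315), and the hood spans about (220..302, 72..155). Right is the side crop (3.33x), where the front wall's lower edge runs from (620,108) to (682,115) and the lug holes are at (494,330) and (625,344).

```bash
cat > h.py <<'E'
import numpy as np,pickle,cv2
from scipy.spatial.transform import Rotation as R
from scipy.optimize import least_squares
def proj(d,P):
    Rm=R.from_quat(d['orientation']).as_matrix();c=(np.atleast_2d(P)-d['xyz'])@Rm
    p=c@np.array(d['mtx']).T;return p[:,:2]/p[:,2:]
def back(d,uv,z):
    Rm=R.from_quat(d['orientation']).as_matrix();r=Rm@np.linalg.inv(d['mtx'])@[*uv,1];o=np.array(d['xyz']);return o+r*(z-o[2])/r[2]
def cap(th,p): # local alternator coords; p rel hinge (x,y,z) mm
    y,z=p[1],p[2];c,s=np.cos(th),np.sin(th)
    return np.array([34+p[0],14+y*c+z*s,156-y*s+z*c])/1e3
def world(v,P): return R.from_euler('z',v[2]).apply(P)+[v[0],v[1],0]
E
python3 - <<'E'
from h import *
T=pickle.load(open('top.pkl','rb'));S=pickle.load(open('side.pkl','rb'))
t=lambda x,y:np.array([355+x/4,190+y/4]);s=lambda x,y:np.array([220+(x-380)/3.333,270+y/3.333])
for z in (.02,.04):
    a,b,c=[back(T,t(*p),z) for p in((92,98),(37,207),(285,315))];e,f=[back(S,s(*p),z) for p in((494,330),(625,344))]
    print(z,a[:2],b[:2],c[:2],e[:2],f[:2],'yaw',np.arctan2(*(a-b)[[1,0]]),np.arctan2(*(f-e)[[1,0]]))
# fit: v=[X,Y,yaw,th, lug x1, lug x2, lug y, lug z]
def res(v):
    r=[]
    for p,q in (((15,-28,0),(682,115)),((-15,-28,0),(620,108))): r.append(proj(S,world(v,cap(v[3],p)))[0]-s(*q))
    for p,q in (((15,0,36),(245,72)),((-15,0,36),(222,130))): r.append(proj(T,world(v,cap(v[3],p)))[0]-t(*q))
    l=v[4:8]
    for (x,y),q in (((l[1],l[2]),(92,98)),((l[0],l[2]),(37,207)),((l[0],-l[2]),(285,315))): r.append(proj(T,world(v,np.array([x,y,l[3]])))[0]-t(*q))
    for (x,y),q in (((l[0],-l[2]),(494,330)),((l[1],-l[2]),(625,344))): r.append(proj(S,world(v,np.array([x,y,l[3]])))[0]-s(*q))
    return np.concatenate(r)
o=least_squares(res,[.43,-.28,-.4,.1,-.03,.03,.07,.03],loss='soft_l1')
print(o.x.round(4),res(o.x).round(1))
v=o.x
for n,P in dict(stud=[.034,0,.176],hinge=cap(0,(0,0,0)),tab=cap(v[3],(0,-28,40)),mid=[0,0,.1]).items(): print(n,world(v,np.array(P)).round(4))
E
```

```text
0.02 [ 0.64006917 -0.22064138] [ 0.57770633 -0.18557257] [ 0.51260928 -0.32285924] [ 0.51783176 -0.30255002] [ 0.58603746 -0.32778263] yaw -0.5122641800216052 -0.3543347802694721
0.04 [ 0.63727529 -0.21684592] [ 0.57604546 -0.18241424] [ 0.5121311  -0.31720668] [ 0.51534784 -0.31596201] [ 0.58155272 -0.34045441] yaw -0.5122641800216061 -0.35433478026947246
[ 0.5762 -0.2644 -0.4115  0.2153 -0.0353  0.0355  0.0724  0.0441] [-2.1 -0.1 -0.9 -0.4  0.2 -1.4  0.8 -1.9 -1.7 -0.4  1.   1.2  0.2 -1.3
 -0.2 -1.  -0.2  1.1]
stud [ 0.6074 -0.278   0.176 ]
hinge [ 0.613  -0.2652  0.156 ]
tab [ 0.6055 -0.2824  0.2011]
mid [ 0.5762 -0.2644  0.1   ]
```

```bash
cat >> h.py <<'E'
def delta(s,pos,xyaw):
    """tool-frame shift and turn about tool z to reach TCP pos pointing down with tool x at world yaw xyaw"""
    r=R.from_quat(s['eef_rot']);g=R.from_euler('z',xyaw)*R.from_euler('x',np.pi)
    return r.inv().apply(np.array(pos)-s['tool_pos']).round(4),(r.inv()*g).as_rotvec().round(3)
E
python3 - <<'E'
from plant import *
from h import *
w=snapshot('wrist');print(np.round(w['mount'],3))
print(delta(get_state(),[.592,-.313,.30],1.16))
E
```

```text
[[-0.001 -0.95  -0.313  0.082]
 [ 1.    -0.001 -0.    -0.001]
 [-0.    -0.313  0.95  -0.128]
 [ 0.     0.     0.     1.   ]]
(array([ 0.4641, -0.1418, -0.0431]), array([-0.001, -0.   , -0.841]))
```

```bash
python3 -m jog '[[[0.0387,-0.0118,-0.0036,0,0,0],[0.0387,-0.0118,-0.0036,0,0,0],[0.0387,-0.0118,-0.0036,0,0,0],[0.0387,-0.0118,-0.0036,0,0,0],[0.0387,-0.0118,-0.0036,0,0,0],[0.0387,-0.0118,-0.0036,0,0,0],[0.0387,-0.0118,-0.0036,0,0,0],[0.0387,-0.0118,-0.0036,0,0,0],[0.0387,-0.0118,-0.0036,0,0,0],[0.0387,-0.0118,-0.0036,0,0,0],[0.0387,-0.0118,-0.0036,0,0,0],[0.0387,-0.0118,-0.0036,0,0,0]]]' 0 10
python3 -m jog '[[[0,0,0,0,0,-0.14],[0,0,0,0,0,-0.14],[0,0,0,0,0,-0.14],[0,0,0,0,0,-0.14],[0,0,0,0,0,-0.14],[0,0,0,0,0,-0.14],[0,0,0,0,0,0],[0,0,0,0,0,0]]]'
python3 - <<'E'
from plant import *
from h import *
s=get_state();w=snapshot('wrist');pickle.dump((s,w),open('w1.pkl','wb'));cv2.imwrite('pics/w1.png',cv2.cvtColor(w['frame'],4))
print(s['clock'],s['tool_pos'],R.from_quat(s['eef_rot']).as_matrix().round(3),delta(s,[.592,-.313,.30],1.16))
print(w['mtx'])
E
```

```text
clock: 1.65
tool_pos: [0.5933, -0.3126, 0.3004]
eef_rot: [0.987, 0.159, -0.0, -0.0]
contact_force: [0.3, 0.2, -0.4]
opening: 0.006
finger_force: 0.0
clock: 2.65
tool_pos: [0.5924, -0.3135, 0.3004]
eef_rot: [0.837, 0.547, -0.0, -0.0]
contact_force: [0.4, 0.3, 0.3]
opening: 0.008
finger_force: 0.0
2.65 [ 0.59238727 -0.31350251  0.30040552] [[ 0.403  0.915 -0.   ]
 [ 0.915 -0.403  0.   ]
 [-0.    -0.    -1.   ]] (array([ 0.0003, -0.0006,  0.0004]), array([-0.   ,  0.   , -0.004]))
[[321.34858826   0.         277.39922985]
 [  0.         321.34858826 204.25360268]
 [  0.           0.           1.        ]]
```

View pics/w1.png

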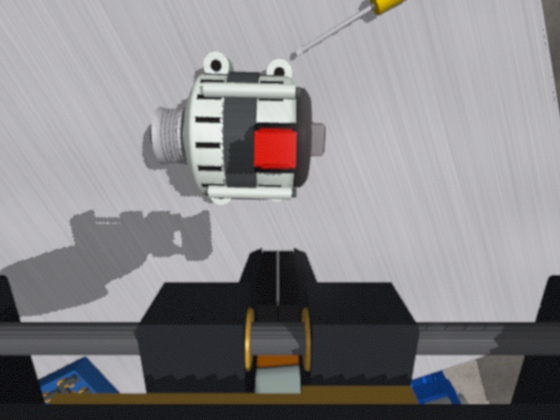

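The wrist view shows the cap at columns 254–296 and rows 127–168, with the closed fingertip at about (278,250). The alternator's axis is level in the image to within 0.02 rad, so the yaw is good. I'll enlarge the cap.

```bash
python3 - <<'E'
from h import *
s,w=pickle.load(open('w1.pkl','rb'))
c=w['frame'][110:190,235:315].astype(float);c=np.clip(255*(c/255)**.8,0,255).astype(np.uint8)
cv2.imwrite('pics/w1c.png',cv2.cvtColor(cv2.resize(c,(560,560),interpolation=0),4))
E
cat >> h.py <<'E'
def wcam(s,w):
    m=np.array(w['mount']);r=R.from_quat(s['eef_rot'])
    return dict(mtx=w['mtx'],xyz=r.apply(m[:3,3])+s['tool_pos'],orientation=(r*R.from_matrix(m[:3,:3])).as_quat())
E
python3 - <<'E'
from h import *
s,w=pickle.load(open('w1.pkl','rb'));d=wcam(s,w);v=[.5762,-.2644,-.4115]
for th in(0,.12,.22):
    print(th,[(p,proj(d,world(v,cap(th,p)))[0].round(1)) for p in((-15,0,0),(15,0,0),(-15,0,36),(15,0,36),(-10,-28,49),(10,-28,49))])
print(proj(d,np.array(s['tool_pos'])+[0,0,-.019]))
E
```

```text
0 [((-15, 0, 0), array([259.5, 136.5])), ((15, 0, 0), array([295.4, 136.3])), ((-15, 0, 36), array([256.9, 142. ])), ((15, 0, 36), array([298. , 141.9])), ((-10, -28, 49), array([263.7, 183.8])), ((10, -28, 49), array([291.5, 183.7]))]
0.12 [((-15, 0, 0), array([259.5, 136.5])), ((15, 0, 0), array([295.4, 136.3])), ((-15, 0, 36), array([256.7, 136. ])), ((15, 0, 36), array([298.1, 135.8])), ((-10, -28, 49), array([263.3, 176.5])), ((10, -28, 49), array([291.8, 176.4]))]
0.22 [((-15, 0, 0), array([259.5, 136.5])), ((15, 0, 0), array([295.4, 136.3])), ((-15, 0, 36), array([256.7, 130.9])), ((15, 0, 36), array([298.1, 130.7])), ((-10, -28, 49), array([263.1, 169.6])), ((10, -28, 49), array([292. , 169.5]))]
[[278.73247968 267.24246119]]
```

View pics/w1c.png

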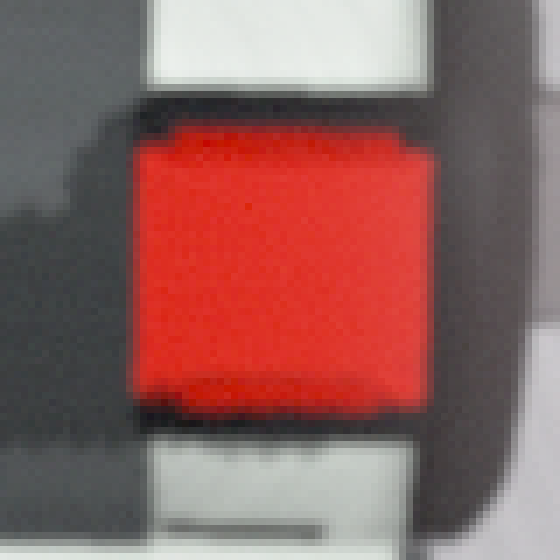

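The enlarged crop (7x) shows:
- Back top edge of the hood: row 131.1, columns 254.3–297.4.
- Tab: columns 261.4–290.7, lower edge at row 168.7.
- Black block edges: rows 123.6 and 172.

```bash
python3 - <<'E'
from h import *
s,w=pickle.load(open('w1.pkl','rb'));d=wcam(s,w)
# [X,Y,yaw,th]
def res(v):
    P=lambda p:proj(d,world(v,cap(v[3],p)))[0]; B=lambda y:proj(d,world(v,np.array([.034,y,.156])))[0]
    return np.array([*(P((-15,0,36))-[254.3,131.1]),*(P((15,0,36))-[297.4,131.1]),*(P((-10,-28,49))-[261.4,168.7]),*(P((10,-28,49))-[290.7,168.7]),B(.021)[1]-123.6,B(-.021)[1]-172,(v[2]+.41)*20])
o=least_squares(res,[.5762,-.2644,-.41,.2]);v=o.x;print(v.round(4),res(v).round(1))
np.save('v.npy',v)
st=world(v,np.array([.034,0,.176]));print('stud',st.round(4),'hinge',world(v,cap(0,(0,0,0))).round(4))
# shift along tool axes (tool x ~ alt y): fingertip relative to hinge, mm
r=R.from_quat(s['eef_rot']);tip=r.inv().apply(np.array(s['tool_pos'])+[0,0,-.019]-world(v,cap(0,(0,0,0))));print('tip rel hinge tool axes',tip.round(4))
E
```

```text
[ 0.5767 -0.2606 -0.4117  0.1433] [ 0.8 -1.4 -0.7 -1.6  0.2  1.2 -0.4  1.  -0.3  1.2 -0. ]
stud [ 0.6078 -0.2742  0.176 ] hinge [ 0.6134 -0.2614  0.156 ]
tip rel hinge tool axes [-0.0562  0.0017 -0.1254]
```

```bash
python3 -m jog '[[[0,-0.002,0.02,0,0,0],[0,0,0.025,0,0,0],[0,0,0.025,0,0,0],[0,0,0.014,0,0,0],[0.006,0,0,0,0,0],[0.006,0,0,0,0,0],[0.005,0,0,0,0,0],[0.004,0,0,0,0,0],[0.004,0,0,0,0,0],[0,0,0,0,0,0]]]'
python3 - <<'E'
from plant import *
from h import *
s=get_state();v=np.load('v.npy');r=R.from_quat(s['eef_rot'])
print(s['contact_force'],r.inv().apply(np.array(s['tool_pos'])+[0,0,-.019]-world(v,cap(0,(0,0,0)))).round(4))
a=snapshot('side');w=snapshot('wrist')
A=cv2.resize(a['frame'][230:350,230:380],(500,400),interpolation=2);B=cv2.resize(w['frame'][100:300,200:350],(300,400),interpolation=2)
cv2.imwrite('pics/p2.png',cv2.cvtColor(np.hstack([A,B]),4))
E
```

```text
clock: 3.95
tool_pos: [0.601, -0.2894, 0.2168]
eef_rot: [0.837, 0.548, 0.0, 0.0]
contact_force: [-0.2, 0.2, 1.3]
opening: 0.002
finger_force: 0.0
[-0.24490108  0.17872355  1.3293331 ] [-0.0306 -0.0002 -0.0418]
```

View pics/p2.png

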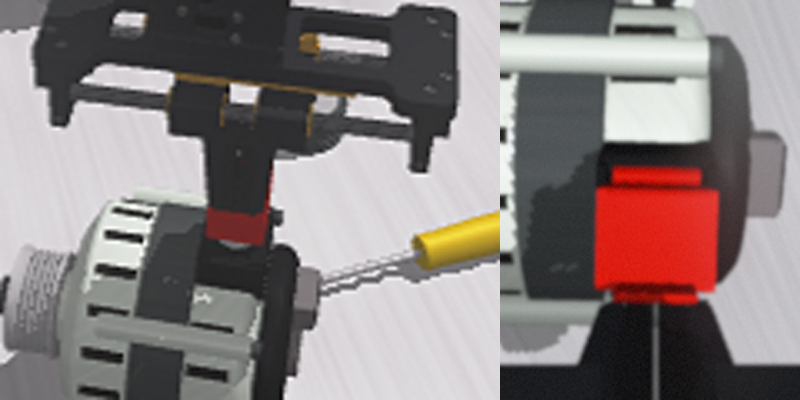

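The fingertip is against the tab (wrist crop about (655,303)), centred on it, and the cap is still whole. Next I'll follow the arc.

```bash
python3 -m jog '[[[0.003,0,-0.0015,0,0,0],[0.004,0,-0.0015,0,0,0],[0.004,0,-0.001,0,0,0],[0.005,0,-0.001,0,0,0],[0.005,0,0,0,0,0],[0.005,0,0,0,0,0],[0.005,0,0.0005,0,0,0],[0.005,0,0.001,0,0,0],[0.005,0,0.001,0,0,0]]]'
python3 -m jog '[[[0.004,0,0.002,0,0,0],[0.004,0,0.002,0,0,0],[0.004,0,0.002,0,0,0],[0.004,0,0.002,0,0,0],[0.004,0,0.002,0,0,0],[0.003,0,0.001,0,0,0],[0.002,0,0,0,0,0],[0,0,0,0,0,0]]]'
python3 - <<'E'
from plant import *
from h import *
s=get_state();v=np.load('v.npy');r=R.from_quat(s['eef_rot'])
print(s['contact_force'],r.inv().apply(np.array(s['tool_pos'])+[0,0,-.019]-world(v,cap(0,(0,0,0)))).round(4))
a=snapshot('side');w=snapshot('wrist')
A=cv2.resize(a['frame'][230:350,230:380],(500,400),interpolation=2);B=cv2.resize(w['frame'][100:300,200:350],(300,400),interpolation=2)
cv2.imwrite('pics/p3.png',cv2.cvtColor(np.hstack([A,B]),4))
E
```

```text
clock: 5.18
tool_pos: [0.6172, -0.2519, 0.219]
eef_rot: [0.837, 0.548, -0.0, -0.0]
contact_force: [-0.5, 0.3, 0.6]
opening: 0.007
finger_force: 0.0
clock: 6.18
tool_pos: [0.6273, -0.2291, 0.2082]
eef_rot: [0.837, 0.548, 0.0, 0.0]
contact_force: [-0.1, -0.9, 0.1]
opening: 0.004
finger_force: 0.0
[-0.09402603 -0.89328718  0.08101563] [ 0.0351 -0.0002 -0.0332]
```

View pics/p3.png

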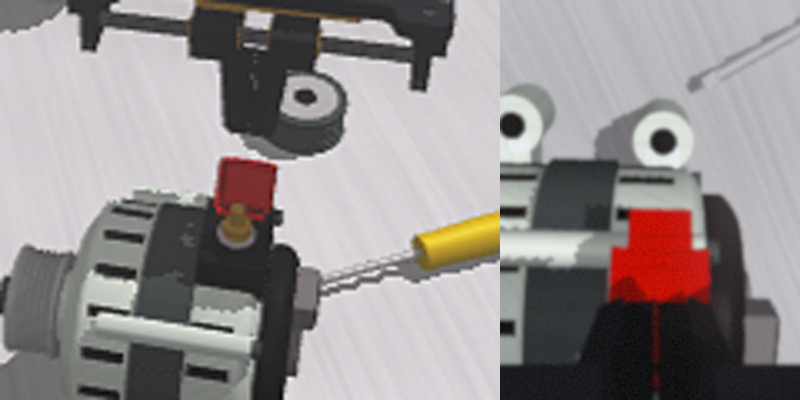

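The cap is folded back, and the stud tip shows at side-crop (239,205). I'll lift, come back over the stud and check.

```bash
python3 -m jog '[[[0,0,-0.01,0,0,0],[0,0,-0.015,0,0,0],[0,0,-0.015,0,0,0],[-0.01,0,0,0,0,0],[-0.014,0,0,0,0,0],[-0.014,0,0,0,0,0],[-0.01,0,0,0,0,0],[0,0,0,0,0,0],[0,0,0,0,0,0]]]'
python3 - <<'E'
from plant import *
from h import *
s=get_state();v=np.load('v.npy');r=R.from_quat(s['eef_rot'])
print(r.inv().apply(np.array(s['tool_pos'])+[0,0,-.019]-world(v,np.array([.034,0,.176]))).round(4))
a=snapshot('side');w=snapshot('wrist');pickle.dump((s,a,w),open('p4.pkl','wb'))
A=cv2.resize(a['frame'][250:330,270:350],(400,400),interpolation=2);B=cv2.resize(w['frame'][100:300,180:380],(400,400),interpolation=2)
cv2.imwrite('pics/p4.png',cv2.cvtColor(np.hstack([A,B]),4))
st=world(v,np.array([.034,0,.176]));print(proj(a,st),proj(wcam(s,w),st))
E
```

```text
clock: 7.4
tool_pos: [0.6082, -0.2726, 0.2481]
eef_rot: [0.837, 0.548, 0.0, -0.0]
contact_force: [0.6, 0.5, -0.1]
opening: 0.002
finger_force: 0.0
[ 0.0016 -0.0004 -0.0531]
[[300.76201061 290.21479744]] [[278.92717864 230.1450506 ]]
```

View pics/p4.png

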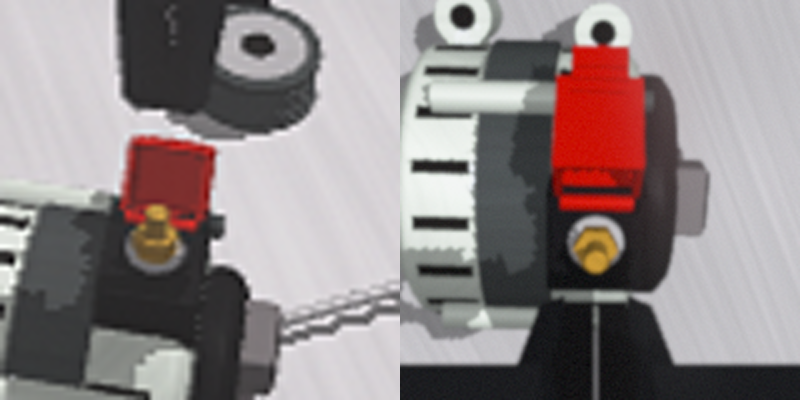

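The wrist crop has the stud tip at (596,262), which is pixel (278,231); I predicted (279,230). The side view is also within 2 px. The cap lies open, clear of the fingers, so I'll descend to about 18 mm above the tip and hold.

```bash
python3 -m jog '[[[-0.002,0,0.008,0,0,0],[0,0,0.01,0,0,0],[0,0,0.009,0,0,0],[0,0,0.006,0,0,0],[0,0,0.002,0,0,0],[0,0,0,0,0,0],[0,0,0,0,0,0],[0,0,0,0,0,0],[0,0,0,0,0,0],[0,0,0,0,0,0],[0,0,0,0,0,0],[0,0,0,0,0,0]]]'
python3 -m jog '[[[0,0,0,0,0,0],[0,0,0,0,0,0],[0,0,0,0,0,0],[0,0,0,0,0,0],[0,0,0,0,0,0],[0,0,0,0,0,0],[0,0,0,0,0,0],[0,0,0,0,0,0],[0,0,0,0,0,0],[0,0,0,0,0,0],[0,0,0,0,0,0],[0,0,0,0,0,0]]]'
python3 -m jog '[[[0,0,0,0,0,0],[0,0,0,0,0,0],[0,0,0,0,0,0],[0,0,0,0,0,0],[0,0,0,0,0,0],[0,0,0,0,0,0],[0,0,0,0,0,0],[0,0,0,0,0,0]]]'
python3 - <<'E'
from plant import *
from h import *
s=get_state();v=np.load('v.npy');r=R.from_quat(s['eef_rot'])
print(r.inv().apply(np.array(s['tool_pos'])+[0,0,-.019]-world(v,np.array([.034,0,.176]))).round(4))
a=snapshot('side');w=snapshot('wrist')
for th in (1.6,2.0,2.3): print(th,[proj(wcam(s,w),world(v,cap(th,p)))[0].round(0) for p in((0,-28,0),(0,-28,49))],[proj(a,world(v,cap(th,p)))[0].round(0) for p in((0,-28,0),)])
A=cv2.resize(a['frame'][250:330,270:350],(400,400),interpolation=2);B=cv2.resize(w['frame'][100:300,180:380],(400,400),interpolation=2)
cv2.imwrite('pics/p5.png',cv2.cvtColor(np.hstack([A,B]),4))
E
```

```text
clock: 9.0
tool_pos: [0.6071, -0.2752, 0.2132]
eef_rot: [0.837, 0.548, 0.0, 0.0]
contact_force: [0.3, 0.1, -0.4]
opening: 0.002
finger_force: 0.0
clock: 10.5
tool_pos: [0.6071, -0.2751, 0.2131]
eef_rot: [0.837, 0.548, -0.0, 0.0]
contact_force: [0.2, 0.3, 0.2]
opening: 0.004
finger_force: 0.0
clock: 11.5
tool_pos: [0.6071, -0.2751, 0.2131]
eef_rot: [0.837, 0.548, -0.0, 0.0]
contact_force: [0.5, 0.0, -0.4]
opening: 0.005
finger_force: 0.0
[-0.0011 -0.0003 -0.0181]
1.6 [array([279., 231.]), array([279., 137.])] [array([302., 281.])]
2.0 [array([279., 210.]), array([279., 120.])] [array([303., 278.])]
2.3 [array([279., 195.]), array([279., 120.])] [array([303., 277.])]
```

View pics/p5.png

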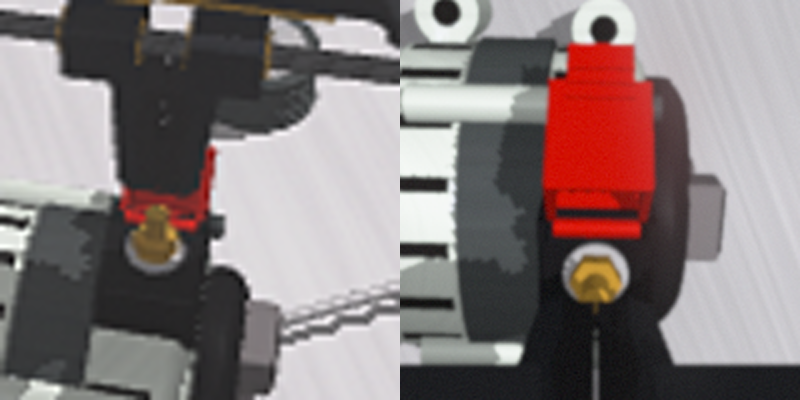

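The fingertip is about 18 mm above the stud and centred over it. The front wall's edge at wrist row 195 matches a cap angle of 2.3 rad, its stop.

```bash
python3 -c "
from plant import *
print(finish_job())"
```

```text
the job is handed in; nothing more can be done
None
```

The red cap is folded back to its stop, and the closed fingertips held about 18 mm above the bare stud's tip, within a few mm of centre, for over two seconds; I handed the job in with the arm still pointing there.

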